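Open the wash-basket gate over the wheel hub and hold it wide

ROBOT

A 7-joint arm with a two-finger parallel gripper is mounted at the origin on the work surface. World frame = base frame: x ahead of the robot, y to its left, z up, the work surface at z = 0. Lengths are in m, angles in rad, forces in N, time in s.
With the tool pointing down it reaches from about 0.425 to 0.825 m from the base axis. Payload 3.6 kg.
Tool frame: the origin (TCP) lies midway between the tips of the shut fingers; the grasp point (between the pads) lies 19 mm behind it; z points along the fingers, x is the direction in which the jaws open and shut, and the axes are right-handed (so a half turn about z gives the same grasp; the last joint's range is limited). The gripper opens to 93 mm and grips with 3 to 60 N. Pads are 15 mm wide; open, the fingers measure 128 mm over their backs; the gripper's body (75 mm by 188 mm) begins 65 mm behind the grasp point.
Start: joints at [-1.244, 0.615, -0.013, 1.423, 0.008, 1.103, -0.04], TCP at [0.225, 0.61, 0.219] pointing down, gripper open.
Joint ranges: [-3.12, 3.12], [-0.3, 2.06], [-1.34, 1.32], [0.26, 2.42], [-1.36, 4.5], [0.01, 1.98], [-2.84, 2.84]. Speed limits (rad/s): [2.79, 2.79, 3.14, 3.14, 3.14, 3.14, 3.14].

INTERFACE

Orientations are given as a 3x3 rotation matrix whose columns are the frame's x, y, z axes.
In Python, from workcell import bot gives the robot as it stands. Calls block until the motion is done:
- bot.reach(position, orientation): joint-space move of the TCP to a pose.
- bot.move_linear(position, attitude=None, velocity=0.15, f_stop=None): straight line of the TCP; attitude=None keeps the orientation; velocity is the mean speed in m/s. With f_stop (N) it stops when the force on the tool has changed by that much, and returns True; else False.
- bot.move_joints(angles): joint-space move.
- bot.let_go() and bot.close_gripper(): open the fingers fully, or close them until they stop; the grip force is fixed at half the most.
- bot.dwell(seconds).
- bot.inverse_kinematics(position, orientation): joint angles nearest the present ones, or None.
- bot.capture(name): name is "scene" or "top" or "wrist"; returns (picture, depth): 400x640x3 uint8, red, green, blue; 400x640 float32, m along the optical axis (not along the pixel's ray), 0 where there is no reading.
- bot.calibration(name): a dict with "mtx" (3x3 intrinsics, pixels), "dist_coeffs" ([k1, k2, p1, p2, k3] as OpenCV has them; the pictures are not rectified), "R" (3x3) and "t" (3): a world point X has camera coordinates R X + t; the wrist camera has in their place "hand_eye" (4x4, takes a point from camera to tool coordinates, whose origin is the TCP and whose axes are the tool frame's). Camera axes: x right, y down, z forward; pixel columns grow to the right and rows downward; lengths in m; the calibration is good to about 2 mm. A picture is of the moment at which its call begins: read the wrist's pose just before it. calibration takes no time and is no camera call.
A pose or a line that the arm cannot do raises bot.MotionError and nothing moves.
- bot.finish_job(): hands the job in, once; it reports no verdict.
Readings, each from a call of its own:
- bot.read_time_s(): time.
- bot.read_joint_pos(): joint angles.
- bot.read_dq(): joint speeds.
- bot.read_joint_torque(): joint torques, N m.
- bot.read_position(): TCP position.
- bot.read_orientation(): TCP orientation.
- bot.read_wrist_force(): force on the tool from outside, world axes, zero at the start.
- bot.read_ft_torque(): the same for the moment, N m.
- bot.read_opening(): finger opening in m.
Only numpy, scipy, OpenCV 4.12 (cv2) and the standard library are available. Lean on these libraries where they do the work, as an engineer would, in place of code of your own. Each camera call takes 0.05 s, during which the arm holds its last target. There are 200 camera calls.

TASK

One of the two wash baskets on the bench has the wheel hub in it: on that basket, squeeze the locking catch back against its lug, then squeeze back the bolt catch that it was blocking, and lift the mesh gate by its pull bar past the half-open check until it stands wide open, nearly upright. Finish still holding the gate wide open by the bar, so that the hub can be lifted out; do not let go. Leave the other basket shut and latched and everything else on the bench where it is.

Things in the scene. Friction and masses are not known exactly. Their poses are not given: they have to be found in the camera images.
- basket_a: Steel mesh wash basket on the robot's left, fixed; 250 wide, 200 deep, 100 high, under a flat mesh gate hinged at the back. Origin: centre of its underside; x to its back (away from the robot), y to its left, z up. Positions of its parts below are in this frame, mm, gate shut and catches home. Hinge line: along y through (95, 0, 104)
- gate_a (a joint): Gate of basket a, rad: 0 = shut, grows as its front edge rises; stop at 1.45, short of upright, so that its weight (about 0.7 kg) always tends to shut it: 4 N at the pull bar lift it. A sprung check (detent) resists from 0.7 to 1.05: about 8 N at the bar. Let go beyond it, the gate drops back and rests on the check at 1.05, half open
- pull_a: Pull bar of basket a's gate: round bar 12 thick, straight for 80 along y, 45 mm before the gate's front edge, in the gate's plane, free below. Origin: its middle, at (-140, -60, 104), 235 from the hinge line. A gripper pointing down, one finger before and one behind the bar, can keep its orientation as the gate swings
- lock_a (a joint): Locking catch of basket a, m: 0 = home, grows to 0.022 as its thumb tab is squeezed to its lug, towards the basket's back. Friction 3 N, no spring: stays where it is left. From 0.009 on its tongue no longer blocks the bolt catch
- lock_tab_a: Thumb tab of the locking catch of basket a: upright plate on top of the gate, 20 wide along y, 8 thick along x, its top 23 mm above its origin. Origin: middle of the plate, at (-25, 57, 139); slides with lock_a
- bolt_a (a joint): Bolt catch of basket a, m: 0 = home, its bolt 10 mm under a keeper at the basket's left front corner, which holds the gate shut; grows to 0.022 as its thumb tab is squeezed to its lug, towards the basket's right. Blocked while the locking catch is home. Friction 3 N, no spring: stays where it is left. The gate is free from 0.011 on
- bolt_tab_a: Thumb tab of the bolt catch of basket a: upright plate on the gate's front rail, 20 wide along x, 8 thick along y, its top 23 mm above its origin. Origin: middle of the plate, at (-81, 78, 139); slides with bolt_a. The keeper begins 38 mm to its left, 37 mm lower than its top
- lugs_a: The two fixed lugs of basket a, plates like the tabs. Origin: middle of the bolt catch's lug, (-81, 38, 139), 40 mm to the right of its tab. The locking catch's lug is at (15, 57, 139), 40 mm behind its tab. Tab and lug measure 48 over their outer faces when home. Only the tab yields: centre the fingers 8 mm nearer the lug than mid-way. Beside them catch parts rise to 35 mm below the tops: grip high
- basket_b: Steel mesh wash basket on the robot's right, fixed; 250 wide, 200 deep, 100 high, under a flat mesh gate hinged at the back. Origin: centre of its underside; x to its back (away from the robot), y to its left, z up. Positions of its parts below are in this frame, mm, gate shut and catches home. Hinge line: along y through (95, 0, 104)
- gate_b (a joint): Gate of basket b, rad: 0 = shut, grows as its front edge rises; stop at 1.45, short of upright, so that its weight (about 0.7 kg) always tends to shut it: 4 N at the pull bar lift it. A sprung check (detent) resists from 0.7 to 1.05: about 8 N at the bar. Let go beyond it, the gate drops back and rests on the check at 1.05, half open
- pull_b: Pull bar of basket b's gate: round bar 12 thick, straight for 80 along y, 45 mm before the gate's front edge, in the gate's plane, free below. Origin: its middle, at (-140, -60, 104), 235 from the hinge line. A gripper pointing down, one finger before and one behind the bar, can keep its orientation as the gate swings
- lock_b (a joint): Locking catch of basket b, m: 0 = home, grows to 0.022 as its thumb tab is squeezed to its lug, towards the basket's back. Friction 3 N, no spring: stays where it is left. From 0.009 on its tongue no longer blocks the bolt catch
- lock_tab_b: Thumb tab of the locking catch of basket b: upright plate on top of the gate, 20 wide along y, 8 thick along x, its top 23 mm above its origin. Origin: middle of the plate, at (-25, 57, 139); slides with lock_b
- bolt_b (a joint): Bolt catch of basket b, m: 0 = home, its bolt 10 mm under a keeper at the basket's left front corner, which holds the gate shut; grows to 0.022 as its thumb tab is squeezed to its lug, towards the basket's right. Blocked while the locking catch is home. Friction 3 N, no spring: stays where it is left. The gate is free from 0.011 on
- bolt_tab_b: Thumb tab of the bolt catch of basket b: upright plate on the gate's front rail, 20 wide along x, 8 thick along y, its top 23 mm above its origin. Origin: middle of the plate, at (-81, 78, 139); slides with bolt_b. The keeper begins 38 mm to its left, 37 mm lower than its top
- lugs_b: The two fixed lugs of basket b, plates like the tabs. Origin: middle of the bolt catch's lug, (-81, 38, 139), 40 mm to the right of its tab. The locking catch's lug is at (15, 57, 139), 40 mm behind its tab. Tab and lug measure 48 over their outer faces when home. Only the tab yields: centre the fingers 8 mm nearer the lug than mid-way. Beside them catch parts rise to 35 mm below the tops: grip high
- hub: Wheel hub lying in one of the two baskets: steel flange 128 across and 12 thick, a barrel 75 across rising to 50 mm and six upright studs around it. Origin: centre of its underside, within 40 mm of the middle of its basket. It is seen through the mesh. The other basket holds a timing gear instead: a flat toothed wheel 124 across, 24 thick, without studs
- socket: Bystander: impact socket, dark steel, 30 across, 60 high, standing between the baskets. Not part of the job
- wrench: Bystander: spanner 200 long, lying on the bench in front of the baskets. Not part of the job
- screwdriver: Bystander: screwdriver 220 long, lying at the left front. Not part of the job
- spray_can: Bystander: spray can, 60 across, about 170 high, left of the baskets. Not part of the job
- oil_bottle: Bystander: oil bottle, 56 across, about 150 high, right of the baskets. Not part of the job
- grease_jar: Bystander: low jar, 68 across, 60 high, right front. Not part of the job
- brush: Bystander: parts brush 200 long, lying behind the baskets. Not part of the job

How it is judged:
By the outcome, as a careful person would: the job done as asked, in the order asked, and still so for the second after the job is handed in, while the arm keeps its last pose, push and grip.
It also fails if it takes over 64 s, if anything falls off the work surface, if the arm or the gripper's body presses on something with over 40 N, if the wrist force passes 120 N, or if a joint passes its speed limit or range.

## Working session

There is one attempt and no reset: what is moved stays moved. The work goes in short steps, each a Python script; the robot and the scene stay as the last script left them, time stands still between calls to the robot, and variables do not carry over. Pictures are saved under pics/ and viewed, about 8 in all and at most 12, crops included, and the job is handed in when it is done.

```bash
mkdir -p pics; ls; python3 - <<'E'
from workcell import bot
import cv2, numpy as np
for n in ("top","scene"):
    im,d=bot.capture(n); cv2.imwrite(f"pics/{n}1.png",im[:,:,::-1]); np.savez(f"pics/{n}1.npz",im=im,d=d)
    print(n,bot.calibration(n))
print(bot.calibration("wrist"),bot.read_orientation(),bot.read_time_s())
E
```

```text
pics
top {'mtx': array([[473.61450008,   0.        , 323.29862752],
       [  0.        , 473.61450008, 198.51621702],
       [  0.        ,   0.        ,   1.        ]]), 'dist_coeffs': array([-0.13446934,  0.        ,  0.        ,  0.        ,  0.        ]), 'R': array([[-2.22950684e-02, -9.99745500e-01, -3.44446281e-03],
       [-9.92385857e-01,  2.25481263e-02, -1.21086300e-01],
       [ 1.21133150e-01,  7.18608831e-04, -9.92636008e-01]]), 't': array([-0.00740212,  0.54769383,  1.51798729])}
scene {'mtx': array([[367.4050381 ,   0.        , 320.84853844],
       [  0.        , 367.4050381 , 200.0561941 ],
       [  0.        ,   0.        ,   1.        ]]), 'dist_coeffs': array([-0.0773468,  0.       ,  0.       ,  0.       ,  0.       ]), 'R': array([[ 0.2342829 ,  0.97191325, -0.02227465],
       [ 0.56177937, -0.15404722, -0.81281818],
       [-0.79342011,  0.17791596, -0.58209144]]), 't': array([-0.10982921, -0.24486049,  1.54585902])}
{'mtx': array([[281.33894494,   0.        , 320.681871  ],
       [  0.        , 281.33894494, 198.2088732 ],
       [  0.        ,   0.        ,   1.        ]]), 'dist_coeffs': array([-0.04275693,  0.        ,  0.        ,  0.        ,  0.        ]), 'hand_eye': array([[ 9.99999996e-01, -8.47074615e-05,  3.86575068e-05,
         8.78122559e-05],
       [ 7.24272875e-05,  9.68561043e-01,  2.48776003e-01,
        -6.96543124e-02],
       [-5.85153388e-05, -2.48775999e-01,  9.68561045e-01,
        -1.64685610e-01],
       [ 0.00000000e+00,  0.00000000e+00,  0.00000000e+00,
         1.00000000e+00]])} [[ 3.45445147e-01  9.38438632e-01 -7.64449044e-04]
 [ 9.38436180e-01 -3.45445992e-01 -2.14527180e-03]
 [-2.27728179e-03  2.36870921e-05 -9.99997407e-01]] 0.1
```

View pics/top1.png

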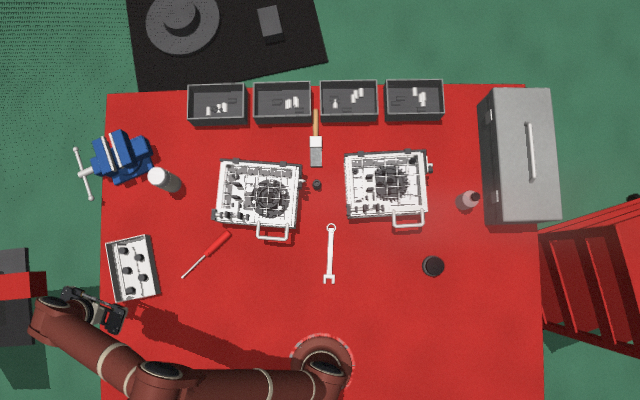

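View pics/scene1.png

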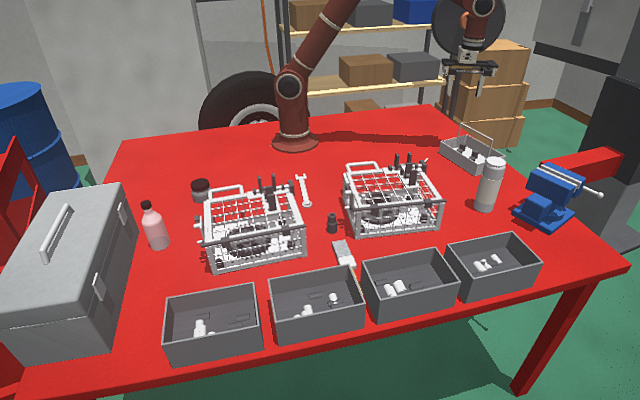

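The top view shows basket A around (258,195) and basket B around (386,185). Pull bars are at (274,236) and (408,221). I'll enlarge it to identify the hub and find the features.

```bash
python3 - <<'E'
import cv2, numpy as np
im=cv2.imread("pics/top1.png")
a=cv2.resize(im[145:245,205:310],None,fx=3.8,fy=3.8,interpolation=cv2.INTER_CUBIC)
b=cv2.resize(im[145:245,335:440],None,fx=3.8,fy=3.8,interpolation=cv2.INTER_CUBIC)
cv2.imwrite("pics/crop.png",np.hstack([a,b]))
d=np.load("pics/top1.npz")["d"]
print(np.round(d[165:230:8,215:304:8],3)); print(np.round(d[155:225:8,345:432:8],3))
E
```

```text
[[1.6   1.497 1.585 1.589 1.493 1.498 1.498 1.493 1.495 1.493 1.49  1.596]
 [1.6   1.481 1.487 1.592 1.489 1.587 1.588 1.594 1.591 1.586 1.492 1.597]
 [1.596 1.487 1.588 1.584 1.586 1.581 1.567 1.539 1.585 1.583 1.488 1.46 ]
 [1.588 1.577 1.59  1.478 1.588 1.574 1.532 1.549 1.572 1.586 1.491 1.586]
 [1.583 1.574 1.428 1.454 1.579 1.568 1.482 1.546 1.482 1.562 1.488 1.583]
 [1.585 1.478 1.452 1.453 1.571 1.477 1.524 1.539 1.563 1.562 1.484 1.58 ]
 [1.453 1.476 1.452 1.418 1.472 1.582 1.565 1.559 1.553 1.574 1.505 1.579]
 [1.576 1.469 1.48  1.475 1.465 1.467 1.469 1.471 1.471 1.467 1.56  1.57 ]
 [1.57  1.574 1.574 1.571 1.572 1.563 1.578 1.579 1.578 1.459 1.57  1.568]]
[[1.5   1.491 1.489 1.495 1.497 1.491 1.492 1.497 1.592 1.497 1.496]
 [1.526 1.59  1.587 1.585 1.594 1.488 1.59  1.593 1.594 1.491 1.477]
 [1.553 1.572 1.58  1.587 1.588 1.575 1.571 1.588 1.584 1.575 1.483]
 [1.568 1.58  1.588 1.481 1.567 1.556 1.556 1.575 1.591 1.581 1.599]
 [1.593 1.584 1.579 1.432 1.482 1.481 1.545 1.573 1.485 1.581 1.488]
 [1.589 1.483 1.581 1.463 1.555 1.549 1.563 1.553 1.584 1.579 1.483]
 [1.581 1.473 1.47  1.458 1.472 1.474 1.571 1.578 1.578 1.567 1.48 ]
 [1.575 1.475 1.468 1.465 1.469 1.468 1.471 1.47  1.478 1.476 1.475]
 [1.576 1.578 1.574 1.582 1.579 1.579 1.466 1.576 1.581 1.576 1.57 ]]
```

View pics/crop.png

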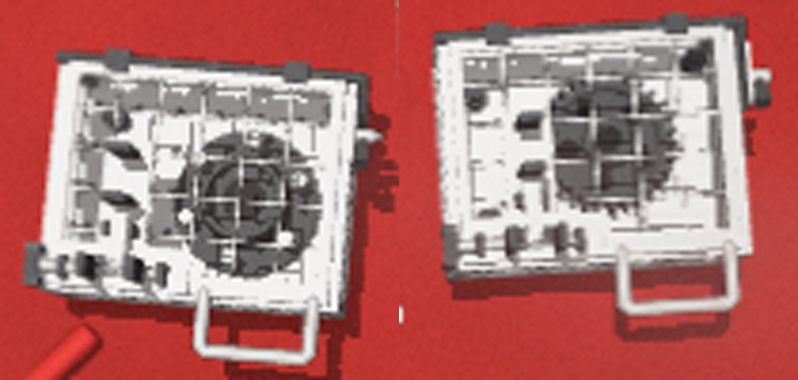

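The left crop shows a round flange with a barrel and stud dots, so the hub is in basket A. The right crop shows a toothed wheel. I'll take a coarse pose of A from the top view, then a wrist close-up.

```bash
cat > h.py <<'E'
from workcell import bot
import cv2, numpy as np
def cam(name):
    c=bot.calibration(name)
    if name=="wrist":
        T=np.eye(4);T[:3,:3]=bot.read_orientation();T[:3,3]=bot.read_position()
        W=T@c["hand_eye"]; return c["mtx"],c["dist_coeffs"],W[:3,:3],W[:3,3]
    return c["mtx"],c["dist_coeffs"],c["R"].T,-c["R"].T@c["t"]
def rays(c,px):
    u=cv2.undistortPoints(np.array(px,float).reshape(-1,1,2),c[0],c[1]).reshape(-1,2)
    return np.c_[u,np.ones(len(u))]@c[2].T
def on_z(c,px,z):
    r=rays(c,px); return c[3]+r*((z-c[3][2])/r[:,2])[:,None]
def cloud(c,d):
    v,u=np.mgrid[:400,:640]; r=rays(c,np.c_[u.ravel(),v.ravel()])
    return (c[3]+r*d.reshape(-1,1)).reshape(400,640,3)
def down(yaw):  # tool x along yaw, z down
    c,s=np.cos(yaw),np.sin(yaw); return np.array([[c,s,0],[s,-c,0],[0,0,-1.]])
E
python3 - <<'E'
from h import *
c=cam("top"); f=np.load("pics/top1.npz"); P=cloud(c,f["d"])
px=np.array([[60,58],[368,80],[345,310],[30,265],[203,354],[310,356]])/3.8+[205,145]
w=on_z(c,px,0.104); print(np.round(w,4))
yaw=np.arctan2(*(w[0]-w[1])[[1,0]])-np.pi/2; print("yaw",yaw)
m=(P[...,2]>.145)&(P[...,2]<.18); m[:150]=0;m[240:]=0;m[:,:210]=0;m[:,310:]=0
n,l,s,ce=cv2.connectedComponentsWithStats(m.astype(np.uint8))
for i in range(1,n): print(s[i,4],ce[i],np.round(P[l==i].mean(0),4))
for x,y in [(.6,.15),(.55,.17),(.48,.1)]:
  for a in (0,np.pi/2,np.pi,-np.pi/2):
    q=bot.inverse_kinematics([x,y,.3],down(yaw+a)); print(x,y,a,None if q is None else np.round(q,2))
E
```

```text
[[0.6688 0.3036 0.104 ]
 [0.6434 0.0456 0.104 ]
 [0.4529 0.0676 0.104 ]
 [0.4954 0.3277 0.104 ]
 [0.4193 0.1844 0.104 ]
 [0.416  0.0968 0.104 ]]
yaw -0.09780610320474792
24 [236.    183.375] [0.5845 0.2443 0.1579]
2 [299.5 185.5] [0.5752 0.0518 0.1462]
21 [234.04761905 196.0952381 ] [0.5453 0.2497 0.1606]
25 [225.56 214.32] [0.4907 0.2759 0.1593]
21 [238.85714286 215.23809524] [0.4872 0.2356 0.1583]
0.6 0.15 0 [-0.54  0.53  0.45  1.4  -0.23  1.26 -0.17]
0.6 0.15 1.5707963267948966 [-0.33  0.5   0.09  1.39 -0.04  1.24  1.23]
0.6 0.15 3.141592653589793 [-0.06  0.53 -0.38  1.38  0.19  1.27  2.6 ]
0.6 0.15 -1.5707963267948966 [-0.71  0.6   0.78  1.41 -0.42  1.31 -1.58]
0.55 0.17 0 [-0.62  0.45  0.44  1.53 -0.2   1.2  -0.24]
0.55 0.17 1.5707963267948966 [-0.39  0.43  0.08  1.52 -0.04  1.19  1.17]
0.55 0.17 3.141592653589793 [-0.1   0.45 -0.38  1.51  0.17  1.21  2.54]
0.55 0.17 -1.5707963267948966 [-0.82  0.52  0.79  1.53 -0.38  1.25 -1.64]
0.48 0.1 0 [-0.6   0.31  0.47  1.75 -0.15  1.12 -0.17]
0.48 0.1 1.5707963267948966 [-0.36  0.29  0.14  1.74 -0.05  1.11  1.27]
0.48 0.1 3.141592653589793 [-0.05  0.3  -0.27  1.74  0.09  1.12  2.7 ]
0.48 0.1 -1.5707963267948966 [-0.85  0.37  0.86  1.76 -0.31  1.15 -1.57]
```

```bash
cat >> h.py <<'E'
def fit(B,W):
    B=np.array(B);W=np.array(W); b=B-B.mean(0); w=W-W.mean(0)
    yaw=np.arctan2((b[:,0]*w[:,1]-b[:,1]*w[:,0]).sum(),(b*w).sum())
    R=np.array([[np.cos(yaw),-np.sin(yaw)],[np.sin(yaw),np.cos(yaw)]]); t=W.mean(0)-R@B.mean(0)
    return yaw,R,t,W-(B@R.T+t)
TABS=np.array([[15,57],[-25,57],[-81,78],[-81,38]])/1000
E
python3 - <<'E'
from h import *
B=np.vstack([TABS,[[-.140,-.060]]]); W=[[.5845,.2443],[.5453,.2497],[.4907,.2759],[.4872,.2356],[.4176,.1406]]
yaw,R,t,res=fit(B,W); print(yaw,t,np.round(res,4))
p=lambda x,y:R@[x,y]+t
for a in (0,np.pi):
  for off in (.01,.02,.03):
    q=bot.inverse_kinematics([*p(-.14-off,-.06),.085],down(yaw+a)); print(a,off,np.linalg.norm(p(-.14-off,-.06)),None if q is None else np.round(q,2))
bot.reach([*p(-.06,.02),.27],down(yaw))
c=cam("wrist"); im,d=bot.capture("wrist"); np.savez("pics/w1.npz",im=im,d=d,R=c[2],t=c[3])
cv2.imwrite("pics/w1.png",im[:,:,::-1])
P=cloud(c,d); m=((P[...,2]>.145)&(P[...,2]<.18)).astype(np.uint8)
n,l,s,ce=cv2.connectedComponentsWithStats(m)
for i in range(1,n):
  if s[i,4]>30: print(s[i],ce[i],np.round(P[l==i].mean(0),4))
print(bot.read_time_s(),bot.read_position())
E
```

```text
-0.09290650158525343 [0.56403661 0.1895776 ] [[ 0.0002 -0.0006]
 [ 0.0009  0.001 ]
 [ 0.0001  0.0011]
 [ 0.0003  0.0007]
 [-0.0015 -0.0022]]
0 0.01 0.43363758859466817 [-0.57  0.52  0.27  2.18 -0.29  0.48 -0.18]
0 0.02 0.4245718194170271 [-0.58  0.51  0.26  2.2  -0.29  0.46 -0.19]
0 0.03 0.41554891582576725 [-0.59  0.5   0.26  2.22 -0.29  0.45 -0.2 ]
3.141592653589793 0.01 0.43363758859466817 [-0.1   0.54 -0.41  2.16  0.42  0.52  2.22]
3.141592653589793 0.02 0.4245718194170271 [-0.11  0.53 -0.41  2.19  0.43  0.5   2.2 ]
3.141592653589793 0.03 0.41554891582576725 [-0.12  0.52 -0.41  2.21  0.43  0.49  2.19]
[291 135  22   9 185] [301.50810811 138.96216216] [0.4912 0.2758 0.1598]
[353 151  11  21 194] [357.70103093 160.98453608] [0.5437 0.2498 0.1588]
[392 151  13  22 237] [397.72995781 161.30801688] [0.5832 0.2459 0.1576]
[292 174  20  11 204] [301.58333333 179.12745098] [0.487  0.2367 0.1583]
1.925 [0.50549681 0.21700074 0.26960559]
```

View pics/w1.png

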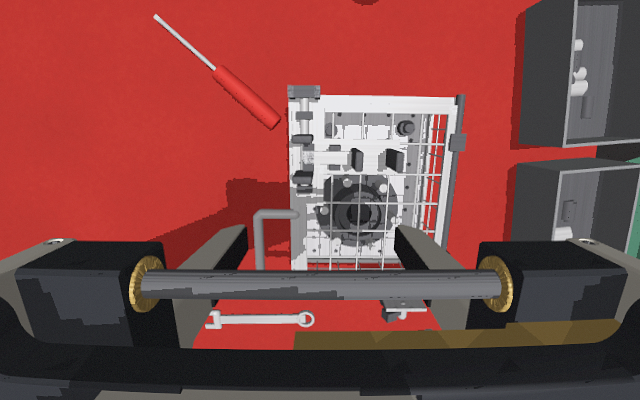

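The wrist view shows the bolt tab and lug at (301,139) and (301,179), and the lock tab and lug at (358,161) and (398,161). The studded hub is at (358,212), and the bar's straight part is near (260,240). It agrees with the top view within about 1.5 mm, so I'll squeeze the lock catch.

```bash
cat >> h.py <<'E'
B_=np.vstack([TABS,TABS,[[-.140,-.060]]])
W_=[[.5845,.2443],[.5453,.2497],[.4907,.2759],[.4872,.2356],[.5832,.2459],[.5437,.2498],[.4912,.2758],[.4870,.2367],[.4176,.1406]]
yaw,R,t,res=fit(B_,W_)
p=lambda x,y:R@[x,y]+t
def st(s): print(s,"t",round(bot.read_time_s(),2),"pos",np.round(bot.read_position(),4),"open",round(bot.read_opening(),4),"F",np.round(bot.read_wrist_force(),1))
E
python3 - <<'E'
from h import *
print(yaw,t)
x=p(.003,.057)
bot.reach([*x,.19],down(yaw)); st("above")
print(bot.move_linear([*x,.138],velocity=.06,f_stop=8)); st("down")
bot.close_gripper(); st("closed")
E
```

```text
-0.09234033027383724 [0.56393937 0.19015277]
above t 2.43 pos [0.5716 0.2467 0.1897] open 0.0931 F [-0.1  0.2  0.5]
False
down t 3.45 pos [0.5725 0.2467 0.1383] open 0.0927 F [ 0.6 -1.2 -0.3]
closed t 4.51 pos [0.5768 0.2461 0.1381] open 0.0254 F [ 6.6  0.1 -5. ]
```

```bash
python3 - <<'E'
from h import *
bot.let_go(); x=bot.read_position()
bot.move_linear([x[0],x[1],.2],velocity=.12)
x=p(-.081,.050); o=down(yaw+np.pi/2)
bot.reach([*x,.19],o); st("above")
c=cam("wrist"); im,d=bot.capture("wrist"); P=cloud(c,d)
m=((P[...,2]>.145)&(P[...,2]<.18)).astype(np.uint8); n,l,s,ce=cv2.connectedComponentsWithStats(m)
for i in range(1,n):
  if s[i,4]>30: q=P[l==i].mean(0); print(s[i,4],np.round(R.T@(q[:2]-t),4))
print(bot.move_linear([*x,.138],velocity=.06,f_stop=8)); st("down")
bot.close_gripper(); st("closed")
E
```

```text
above t 7.48 pos [0.488  0.2472 0.1896] open 0.093 F [-1.   1.1  0.4]
325 [-0.0828  0.0387]
372 [-0.0821  0.0777]
720 [0.001  0.0566]
False
down t 8.55 pos [0.4882 0.2476 0.1384] open 0.0929 F [ 0.  -0.1 -0.3]
closed t 9.62 pos [0.4875 0.2444 0.138 ] open 0.0251 F [-1.6 -5.8  3.6]
```

```bash
python3 - <<'E'
from h import *
bot.let_go(); x=bot.read_position()
bot.move_linear([x[0],x[1],.21],velocity=.12)
o=down(yaw); x=p(-.172,-.075)
bot.reach([*x,.22],o); st("above")
c=cam("wrist"); im,d=bot.capture("wrist"); P=cloud(c,d); cv2.imwrite("pics/w2.png",im[:,:,::-1])
L=(P-[*t,0]).copy(); L[...,:2]=(P[...,:2]-t)@R
m=(L[...,2]>.09)&(L[...,2]<.125)&(L[...,0]>-.17)&(L[...,0]<-.112)&(L[...,1]>-.12)&(L[...,1]<.01)
Q=L[m]; print(len(Q),np.median(Q,0))
for y in np.arange(-.11,0,.01):
  k=Q[abs(Q[:,1]-y)<.005]
  if len(k): print(round(y,3),len(k),np.round([k[:,0].min(),np.median(k[:,0]),k[:,0].max(),k[:,2].max()],4))
m=((L[...,2]>.145)&(L[...,2]<.18)).astype(np.uint8); n,l,s,ce=cv2.connectedComponentsWithStats(m)
for i in range(1,n):
  if s[i,4]>30: print(s[i,4],np.round(L[l==i].mean(0),4))
E
```

```text
above t 12.69 pos [0.386  0.1317 0.2198] open 0.0929 F [ 0.3  0.3 -0.2]
1654 [-0.13804841 -0.05485603  0.10768027]
-0.11 103 [-0.1427 -0.1261 -0.1122  0.1095]
-0.1 278 [-0.1464 -0.1298 -0.112   0.1104]
-0.09 104 [-0.1466 -0.1416 -0.135   0.1102]
-0.08 115 [-0.1468 -0.1411 -0.1352  0.1109]
-0.07 108 [-0.1469 -0.1413 -0.1356  0.1104]
-0.06 117 [-0.1463 -0.1414 -0.1349  0.1098]
-0.05 119 [-0.1464 -0.1416 -0.1353  0.1097]
-0.04 122 [-0.1466 -0.1411 -0.1345  0.1108]
-0.03 128 [-0.146  -0.1409 -0.1349  0.1101]
-0.02 237 [-0.1462 -0.1349 -0.1121  0.1097]
-0.01 223 [-0.1442 -0.1275 -0.112   0.1102]
1278 [0.0039 0.056  0.1558]
484 [-0.0825  0.0552  0.1571]
429 [-0.0829  0.0376  0.1578]
```

View pics/w2.png

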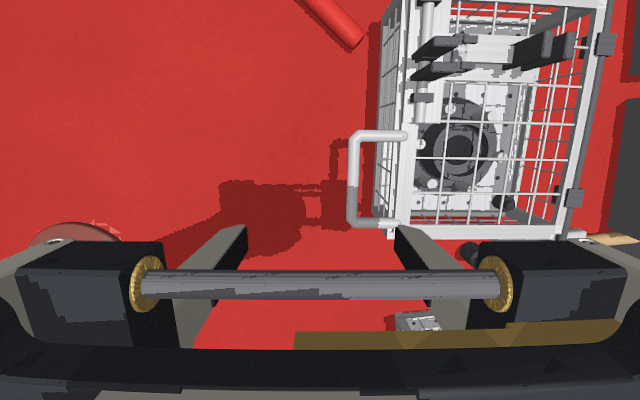

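The bar's straight part runs at column 355 over rows 140–225, which puts it at x ≈ -140.5 mm and z ≈ 104 mm in the basket frame. The bolt tab is 17.6 mm from its lug, so it's squeezed. I'll descend offset forward so the rear finger fits between bar and gate edge, then close and recentre.

```bash
python3 - <<'E'
from h import *
o=down(yaw); x=p(-.1715,-.060)
bot.move_linear([*x,.17],o,velocity=.12)
print(bot.move_linear([*x,.087],velocity=.06,f_stop=6)); st("down")
if abs(bot.read_position()[2]-.087)<.004:
    bot.close_gripper(); st("closed"); print(R.T@(bot.read_position()[:2]-t))
E
```

```text
False
down t 14.86 pos [0.3879 0.1463 0.0873] open 0.093 F [ 0.4 -0.1 -0.3]
closed t 16.11 pos [0.4204 0.1439 0.0934] open 0.0112 F [ 37.5 -12.   -5.9]
[-0.13870987 -0.05929001]
```

```bash
python3 - <<'E'
from h import *
bot.move_linear([*p(-.1400,-.060),.086],down(yaw),velocity=.06); st("centred")
dz=bot.read_position()[2]-.104; print(dz)
for th in list(np.arange(.1,1.41,.1))+[1.42]:
    bot.move_linear([*p(.095-.235*np.cos(th),-.06),.104+dz+.235*np.sin(th)],velocity=.08)
    q=bot.read_position(); b=R.T@(q[:2]-t)
    print(round(th,2),"ang",round(np.arctan2(q[2]-dz-.104,.095-b[0]),3),"r",round(np.hypot(q[2]-dz-.104,.095-b[0]),4),round(bot.read_opening(),4),np.round(bot.read_wrist_force(),1))
    if bot.read_opening()<.009: print("LOST");break
st("end")
E
```

```text
centred t 16.78 pos [0.4196 0.1435 0.0868] open 0.0109 F [ 1.  -1.   7.3]
-0.017247106201059306
0.1 ang 0.1 r 0.2345 0.0114 [ 4.2 -1.  -5.4]
0.2 ang 0.198 r 0.2347 0.0112 [ 4.8 -0.9 -5.5]
0.3 ang 0.297 r 0.235 0.0112 [ 5.4  1.  -6.2]
0.4 ang 0.395 r 0.2353 0.0108 [ 4.6  1.5 -5.9]
0.5 ang 0.494 r 0.2358 0.011 [ 2.5  1.  -6.3]
0.6 ang 0.593 r 0.2364 0.0115 [-2.9  0.8 -1.8]
0.7 ang 0.691 r 0.2369 0.011 [-4.9  0.5 -0.2]
0.8 ang 0.782 r 0.2376 0.011 [-9.6  1.   0.1]
0.9 ang 0.877 r 0.238 0.0111 [-12.3   0.5   0.6]
1.0 ang 1.013 r 0.238 0.0108 [-6.  -1.4 15.4]
1.1 ang 1.101 r 0.2379 0.011 [-7.7 -0.5 10.7]
1.2 ang 1.206 r 0.2375 0.0111 [-6.  -0.3  8.7]
1.3 ang 1.306 r 0.2372 0.0112 [-5.3 -1.3  5.5]
1.4 ang 1.407 r 0.2367 0.0112 [-2.4 -0.2  4.9]
1.42 ang 1.427 r 0.2366 0.0108 [-1.9 -1.6  5.6]
end t 23.23 pos [0.6191 0.1234 0.3209] open 0.0108 F [-1.9 -1.6  5.6]
```

```bash
python3 - <<'E'
from h import *
im,d=bot.capture("scene"); t1,_=bot.capture("top")
a=cv2.resize(im[120:280,170:530],(792,352)); b=t1[130:300,80:500]; b=cv2.resize(b,(600,243)); b=cv2.copyMakeBorder(b,0,0,0,192,cv2.BORDER_CONSTANT)
cv2.imwrite("pics/end.png",np.vstack([a,b])[:,:,::-1]); st("")
E
```

```text
t 23.32 pos [0.619  0.1234 0.3209] open 0.0112 F [-1.6 -1.4  6.1]
```

View pics/end.png

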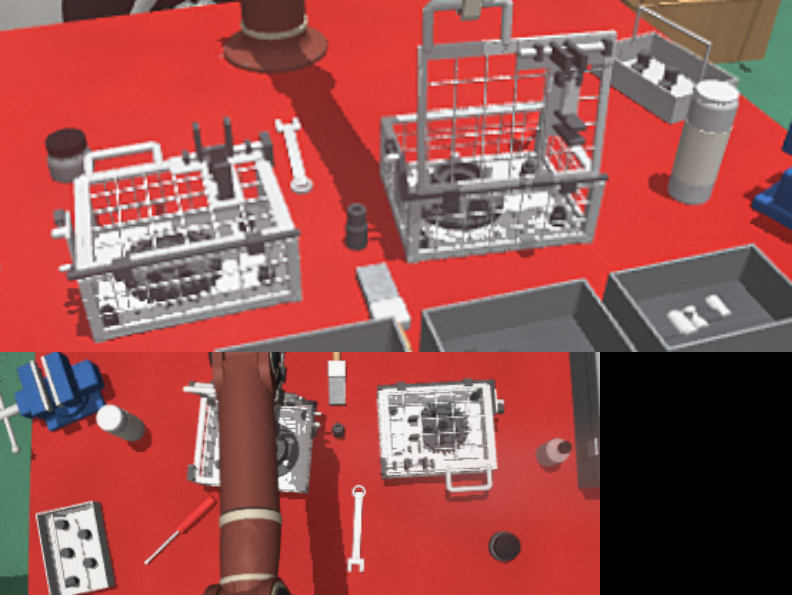

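The scene view shows gate A nearly upright with the gripper on its bar at about (465,5). Basket B is shut, and the bystanders are where they were. Handing in.

```bash
python3 - <<'E'
from h import *
bot.dwell(0.5); st("pre"); bot.finish_job()
E
```

```text
pre t 23.82 pos [0.619  0.1235 0.3209] open 0.0109 F [-2.1 -1.1  5.9]
the job is handed in; nothing more can be done
```

The job is done and handed in at 23.8 s: basket A's gate stands wide open and the gripper is still holding it by the pull bar.

- **Which basket:** The hub, with its round flange and studs, is in basket A. Basket B holds the toothed gear.
- **Catches:** I squeezed the locking catch first, then the bolt catch. The fingers closed to about 25 mm on each, which is full travel. A later wrist view showed the bolt tab and its lug still together.
- **Gate:** I gripped the bar and swung the gate past the check to about 1.43 rad, worked out from the tool's position. The grip stayed steady at 11 mm with about 6 N on the wrist.
- **Last pictures:** The gate is nearly upright, basket B is shut with its catches untouched, and the bystanders I could see have not moved. The arm hid part of basket A in the final top view, but the scene camera showed it clearly.
- **Odd reading:** When I closed on the bar, the arm was pulled about 32 mm into line and the wrist force briefly reached about 40 N, well under the 120 N limit. It dropped after I recentred, and no check failed.

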